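# Turn up the studio light disc

### The job

Turn up the artist's light disc: set the fingertips lightly on the curved black touch track at its dim end (where the dots are smallest and darkest) and slide them along the curve in one unbroken stroke, keeping the track lightly pressed, until they are level with the orange pointer on the rim. Stop there and finish with the fingertips still resting on the track. Leave the pointer, paperweight, bottle, jar and brush where they are.

Things in the scene. Friction and masses are not known exactly. Their poses are not given: they have to be found in the camera images.
- light_disc: round grey light disc, 400 mm across, 22 mm high, fixed to the table; white opal plate in its middle. Origin: centre of its underside; z up; -x points to the middle of the black touch track: an arc about the centre, radius 150 mm to mid-track, 26 mm wide, top 32 mm above the table, 68 degrees to either side. Dots inside it grow from small, dark (dim end, +y side) to big, yellow (bright end, -y side)
- track (a joint): how far the track is pressed down, m: 0 untouched, 0.006 fully down. It sinks level as one piece on springs, wherever pressed: gives at about 1 N, then 0.9 N per mm, and springs back. Half-way (2 to 4 mm) is a good light touch; above 0.4 mm is pressed, under 0.2 mm released. The touch is taken midway between the two fingers (keep them together), and counts at a mark when within 18 mm of it
- dim_end (a point): start of the stroke: point on the track's centre line at the height of its untouched top, 60 degrees to the disc's +y side of its -x; the track goes on 8 degrees (21 mm) beyond it
- mark1 (a point): point on the track's centre line at the height of its untouched top, 20 degrees of arc from dim_end (52 mm of arc from mark to mark)
- mark2 (a point): point on the track's centre line at the height of its untouched top, 40 degrees of arc from dim_end (52 mm of arc from mark to mark)
- mark3 (a point): point on the track's centre line at the height of its untouched top, 60 degrees of arc from dim_end (52 mm of arc from mark to mark); the middle of the track
- mark4 (a point): point on the track's centre line at the height of its untouched top, 80 degrees of arc from dim_end (52 mm of arc from mark to mark)
- mark5 (a point): point on the track's centre line at the height of its untouched top, 100 degrees of arc from dim_end (52 mm of arc from mark to mark)
- bright_end (a point): point on the track's centre line at the height of its untouched top, 120 degrees of arc from dim_end
- aim (a point): where the stroke ends: point on the track's centre line, at the height of its untouched top, level with (radially inward of) the orange pointer: a plastic slider on the rim, 16 mm wide, 167 to 209 mm from the disc's centre, 27 mm above the table, held by friction, 70 to 115 degrees of arc from dim_end, in the bright half
- weight: loose dark steel paperweight with a knob, 48 mm across, 30 mm high, standing on the opal plate; origin: centre of its underside. To be left alone
- medium: loose green plastic bottle, 44 mm across, 90 mm high, standing on the table to the disc's left; origin: centre of its underside. To be left alone
- pot: loose green glass jar, 56 mm across, 60 mm high, standing on the table to the disc's right; origin: centre of its underside. To be left alone
- brush: loose paint brush, 140 mm long, lying across the far part of the opal plate; origin: under its middle. To be left alone

How it is judged:
By the outcome, as a careful person would: the job done as asked, in the order asked, and still so for the second after the job is handed in, while the arm keeps its last pose, push and grip.
It also fails if it takes over 48 s, if anything falls off the work surface, if the arm or the gripper's body presses on something with over 40 N, if the wrist force passes 120 N, or if a joint passes its speed limit or range.

### The arm

A 7-joint arm with a two-finger parallel gripper is mounted at the origin on the work surface. World frame = base frame: x ahead of the robot, y to its left, z up, the work surface at z = 0. Lengths are in mm, angles in rad, forces in N, time in s.
With the tool pointing down it reaches from about 350 to 900 mm from the base axis. Payload 8.1 kg.
Tool frame: the origin (TCP) lies on the centre line of the jaws, within the pads' length; the fingertips stand 25 mm ahead of it and the grasp point (between the pads) lies 6 mm ahead of it; x points along the fingers, y is the direction in which the jaws open and shut, and the axes are right-handed (so a half turn about x gives the same grasp; the last joint's range is limited). The gripper opens to 85 mm and grips with 20 to 120 N. Pads are 22 mm wide; open, the fingers measure 114 mm over their backs; the gripper's body (76 mm by 85 mm) begins 54 mm behind the grasp point. The pads swing forward as they close: fully open they stand 13 mm farther back than shut.
Start: joints at [-1.351, 0.434, 0.025, 1.573, -0.012, 1.134, -0.075], TCP at [198.291, 592.723, 256.323] pointing down, gripper open.
Joint ranges: [-2.62, 2.62], [-0.44, 2.09], [-1.27, 1.32], [0.08, 2.57], [-1.32, 4.46], [0.12, 2], [-2.74, 2.74]. Speed limits (rad/s): [2.22, 2.22, 3.01, 3.01, 3.14, 3.14, 3.14].

### API

Orientations are given as a unit quaternion [w, x, y, z].
In Python, from rig import r gives the robot as it stands.
- The arm moves only by the shell command python3 -m crank 'ROWS' [FORCE]. ROWS is JSON, a list of rows, each an object with "hand": the closure, from 0 (fully open) to 1 (shut); "offset": the shift along the tool's x, y, z in m, a list of three; "turn": the turn about the tool's x in rad. A call has 1 to 10 rows; each row is the pose to reach, as a shift and turn from the pose commanded when the call began, along the tool's axes at that moment; what a row does not reach only later rows make up. A row lasts 1/12 s, in which the tool goes at most 41.7 mm and 7.16 degrees, less where a joint would pass 70% of its speed; a pose out of reach is approached as far as the arm can. A call with a gripper value outside its range is refused whole. The fingers move at their own pace and stop on an object; FORCE is the grip in N (left out, the last holds). Time passes only in rows, so rows that repeat a pose let the fingers close. It gives the time, the measured TCP pose, the force and the opening at its end, in the units of the state.
- r.get_obs(): the state, without advancing time (a new reading comes with each control period).
- r.camera(name): name is "side" or "top" or "wrist"; returns the picture (420x560x3 uint8, red, green, blue); there is no depth.
- r.calibration(name): a dict with "fovy" (degrees; the focal length in pixels is half the picture's height over the tangent of half this angle, whatever the lens; pixels are square), "cx", "cy" (the principal point, pixels), "R" (3x3) and "t" (3): a world point X has camera coordinates R X + t; the wrist camera has in their place "mount" (4x4, takes a point from camera to tool coordinates, whose origin is the TCP and whose axes are the tool frame's). Camera axes: x right, y down, z forward; pixel columns grow to the right and rows downward; lengths in mm; the calibration is good to about 2 mm. A picture is of the moment at which its call begins: read the wrist's pose just before it. calibration takes no time and is no camera call.
- r.finish_job(): hands the job in, once; it reports no verdict.
The state is a dict: "time_s": time; "qpos": joint angles; "joint_velocities": joint speeds; "effort": joint torques, N m; "eef_pos": TCP position; "ee_rot": TCP orientation; "force": force on the tool from outside, world axes, zero at the start; "wrist_torque": the same for the moment, N m; "opening": finger opening in mm.
Only numpy, scipy, OpenCV 4.12 (cv2) and the standard library are available. Lean on these libraries where they do the work, as an engineer would, in place of code of your own. Each camera call takes 0.05 s, during which the arm holds its last target.

## Working session

There is one attempt and no reset: what is moved stays moved. The work goes in short steps, Python scripts to look and compute and a shell command to move; the robot and the scene stay as the last step left them, time stands still between calls to the robot, and variables do not carry over. Pictures are saved under pics/ and viewed, and the job is handed in when it is done.

```bash
ls; mkdir -p pics
python3 - <<'E'
from rig import r
import cv2
print(r.get_obs())
for n in ["top","side","wrist"]:
    im=r.camera(n); cv2.imwrite(f"pics/{n}0.png",im[:,:,::-1]); print(n,r.calibration(n))
E
```

```text
pics
{'time_s': 0.0, 'qpos': array([-1.35058367,  0.43522644,  0.02498748,  1.57413365, -0.01160847,
        1.13398577, -0.07506521]), 'joint_velocities': array([ 0.00099964,  0.0003503 ,  0.00029461,  0.00014949,  0.00162589,
       -0.00096161, -0.0010455 ]), 'effort': array([ 1.16470823e-03, -6.70485020e+01,  1.02552474e+00, -3.16195178e+01,
        1.55643054e-02,  1.30092454e-02, -5.95374672e-05]), 'eef_pos': array([198.17661293, 592.2415957 , 255.5098167 ]), 'ee_rot': array([ 0.6978721 ,  0.1130877 ,  0.6979535 , -0.11422182]), 'force': array([ 0.11829741, -0.23188615, -0.19311342]), 'wrist_torque': array([0.01834737, 0.00727322, 0.00576736]), 'opening': 85.33117646784022}
top {'fovy': 51.27206511053089, 'cx': 275.1951131639414, 'cy': 207.70333766540114, 'R': array([[ 0.00290383, -0.99999435, -0.00169294],
       [-0.99478504, -0.00271609, -0.10195759],
       [ 0.10195241,  0.00198018, -0.99478731]]), 't': array([ 32.55544073, 576.36583937, 917.26820939])}
side {'fovy': 49.525118028823336, 'cx': 279.53139366214475, 'cy': 205.7896812045521, 'R': array([[ 0.93608065, -0.35173698, -0.00584039],
       [-0.27205022, -0.71328445, -0.64592102],
       [ 0.22302845,  0.60622305, -0.7633819 ]]), 't': array([-543.98914742,  210.52625231,  913.12218254])}
wrist {'fovy': 70.85886947751386, 'cx': 277.6584644303922, 'cy': 206.4880821311941, 'mount': array([[-4.62900433e-04, -2.57771311e-01,  9.66205846e-01,
        -1.17485189e+02],
       [ 9.99999891e-01, -1.85557887e-04,  4.29586391e-04,
         1.18943321e-01],
       [ 6.85520679e-05,  9.66205939e-01,  2.57771369e-01,
        -6.39402866e+01],
       [ 0.00000000e+00,  0.00000000e+00,  0.00000000e+00,
         1.00000000e+00]])}
```

View pics/top0.png

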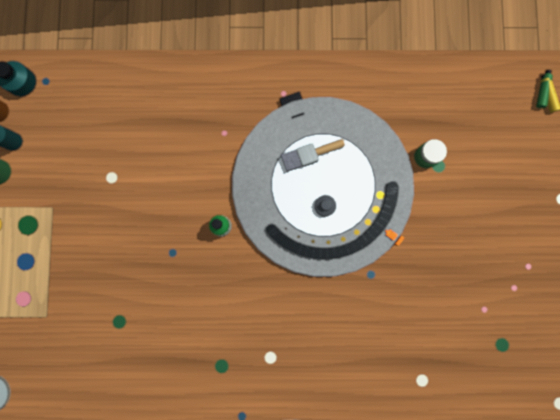

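View pics/side0.png

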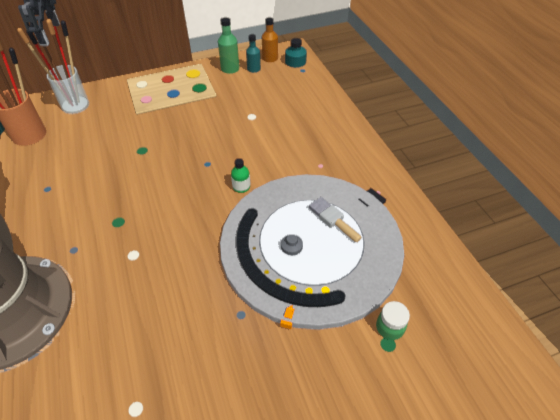

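View pics/wrist0.png

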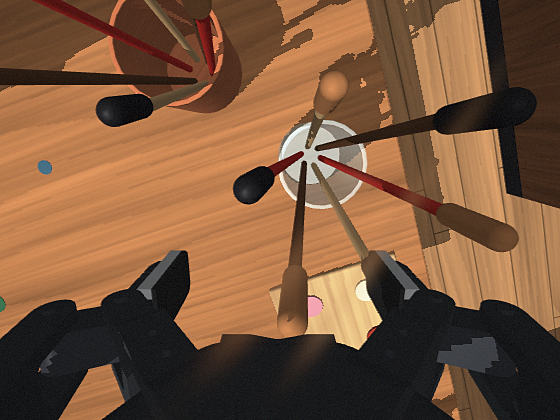

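```bash
cat > h.py <<'E'
import numpy as np, cv2
from rig import r
def ray(n,px):
    c=r.calibration(n); f=210/np.tan(np.radians(c['fovy'])/2)
    px=np.atleast_2d(px).astype(float)
    d=np.c_[(px[:,0]-c['cx'])/f,(px[:,1]-c['cy'])/f,np.ones(len(px))]
    return -c['R'].T@c['t'], d@c['R']
def plane(n,px,z):
    o,d=ray(n,px); s=(z-o[2])/d[:,2]; return (o+d*s[:,None])
def circ(P):
    A=np.c_[2*P[:,:2],np.ones(len(P))]; s=np.linalg.lstsq(A,(P[:,:2]**2).sum(1),rcond=None)[0]
    return s[:2],np.sqrt(s[2]+s[0]**2+s[1]**2)
E
python3 - <<'E'
from h import *
for n,seed in [("top",(323,187)),("side",(312,244))]:
    im=cv2.imread(f"pics/{n}0.png"); hsv=cv2.cvtColor(im,cv2.COLOR_BGR2HSV)
    Y,X=np.mgrid[:420,:560]; near=np.hypot(X-seed[0],Y-seed[1])<115
    w=((hsv[...,2]>200)&(hsv[...,1]<40)&(np.hypot(X-seed[0],Y-seed[1])<75)).astype(np.uint8)
    cn=max(cv2.findContours(w,0,1)[0],key=cv2.contourArea); P=plane(n,cv2.convexHull(cn)[:,0],22); print(n,"plate",circ(P))
    k=((hsv[...,2]<60)&near).astype(np.uint8)
    nl,L,S,C=cv2.connectedComponentsWithStats(k); i=1+np.argmax(S[1:,4]); print(S[i])
    pts=np.argwhere(L==i)[:,::-1]; T=plane(n,pts,32)
    c,R=circ(T); print("track circ",c,R)
    a=np.unwrap(np.arctan2(T[:,1]-c[1],T[:,0]-c[0])%(2*np.pi)); rr=np.hypot(*(T[:,:2]-c).T)
    print("ang",np.degrees([a.min(),a.max(),(a.min()+a.max())/2]),"r",np.percentile(rr,[2,98]))
    o=((hsv[...,0]<14)&(hsv[...,1]>200)&(hsv[...,2]>200)&near).astype(np.uint8)
    nl,L,S,C=cv2.connectedComponentsWithStats(o); i=1+np.argmax(S[1:,4]); print("ptr",S[i],C[i])
    p=plane(n,np.argwhere(L==i)[:,::-1],27); m=p.mean(0)
    print(m,"ang",np.degrees(np.arctan2(*(m[:2]-c)[::-1]))%360,np.hypot(*(m[:2]-c)))
    g=((abs(hsv[...,1].astype(int))<40)&(hsv[...,2]>70)&near).astype(np.uint8)
    g=cv2.morphologyEx(g,cv2.MORPH_OPEN,np.ones((5,5)))
    cn=max(cv2.findContours(g,0,1)[0],key=cv2.contourArea); P=plane(n,cv2.convexHull(cn)[:,0],20);print("disc",circ(P))
E
```

```text
top plate (array([629.26452643, -70.31838242]), np.float64(111.61137550867726))
[ 266  212  124   47 1354]
track circ [614.02102353 -68.45604759] 138.06394058899133
ang [123.06448671 249.57411522 186.31930097] r [126.44729976 149.91765423]
ptr [398 238   3   3   3] [399. 239.]
[ 509.53816679 -232.49351865   27.        ] ang 237.50510287530892 194.48639867206435
disc (array([628.81586317, -69.36699489]), np.float64(199.13916469298155))
side plate (array([630.34374708, -66.57045726]), np.float64(112.13041708444821))
[ 237  209  108   98 1969]
track circ [621.52246868 -73.82654597] 145.10582864208698
ang [124.23196541 274.85961142 199.54578842] r [131.39374709 157.77834149]Traceback (most recent call last):
  File "<stdin>", line 14, in <module>
    return _wrapfunc(a, 'argmax', axis=axis, out=out, **kwds)
    return bound(*args, **kwds)
ValueError: attempt to get argmax of an empty sequence
```

Run:
```python
from h import *
c=np.array([629.3,-69.0])
for n,seed in [("top",(323,187)),("side",(312,244))]:
    im=cv2.imread(f"pics/{n}0.png"); hsv=cv2.cvtColor(im,cv2.COLOR_BGR2HSV)
    Y,X=np.mgrid[:420,:560]; near=np.hypot(X-seed[0],Y-seed[1])<115
    for th in (60,75):
        k=((hsv[...,2]<th)&near).astype(np.uint8)
        W=plane(n,np.c_[X.ravel(),Y.ravel()],32)[:,:2]-c
        rr=np.hypot(*W.T).reshape(420,560); 
        k&=((rr>125)&(rr<175)).astype(np.uint8)
        nl,L,S,C=cv2.connectedComponentsWithStats(k); i=1+np.argmax(S[1:,4])
        pts=np.argwhere(L==i)[:,::-1]; T=plane(n,pts,32)[:,:2]-c
        a=np.degrees(np.arctan2(T[:,1],T[:,0]))%360; q=np.hypot(*T.T)
        print(n,th,S[i],"ang",a.min(),a.max(),(a.min()+a.max())/2,"r",np.percentile(q,[3,97]))
        for lo in range(130,260,20):
            s=(a>lo)&(a<lo+20); print("  ",lo,np.percentile(q[s],[3,50,97]).round(1))
    o=((hsv[...,0]<13)&(hsv[...,1]>190)&(hsv[...,2]>150)&near).astype(np.uint8)
    p=plane(n,np.argwhere(o>0)[:,::-1],27)[:,:2]-c; q=np.hypot(*p.T); s=(q>160)&(q<215);p=p[s]
    a=np.degrees(np.arctan2(p[:,1],p[:,0]))%360
    print("ptr",s.sum(),"ang",a.mean(),a.min(),a.max(),q[s].min(),q[s].max())
    x,y=seed; cv2.imwrite(f"pics/{n}_crop.png",cv2.resize(im[y-100:y+100,x-125:x+125],None,fx=3,fy=3,interpolation=cv2.INTER_CUBIC))
```

```text
top 60 [ 266  212  124   47 1354] ang 127.92757348443637 243.91647213935158 185.92202281189398 r [139.85288722 161.12105226]
   130 [140.4 151.2 161.6]
   150 [140.7 151.5 161.8]
   170 [141.  151.5 161.1]
   190 [140.9 150.9 160. ]
   210 [138.3 149.8 159.5]
   230 [137.4 148.1 159.2]Traceback (most recent call last):
  File "<stdin>", line 16, in <module>
    return _quantile_unchecked(
        a, q, axis, out, overwrite_input, method, keepdims, weights)
    return _ureduce(a,
                    func=_quantile_ureduce_func,
    ...<5 lines>...
                    overwrite_input=overwrite_input,
                    method=method)
    r = func(a, **kwargs)
    result = _quantile(arr,
                       quantiles=q,
    ...<2 lines>...
                       out=out,
                       weights=wgt)
    slices_having_nans = np.isnan(arr[-1, ...])
                                  ~~~^^^^^^^^^
IndexError: index -1 is out of bounds for axis 0 with size 0
```

```bash
cat > m.py <<'E'
from h import *
c=np.array([629.3,-69.0])
Y,X=np.mgrid[:420,:560]; PX=np.c_[X.ravel(),Y.ravel()]
for n,seed in [("top",(323,187)),("side",(312,244))]:
    im=cv2.imread(f"pics/{n}0.png"); hsv=cv2.cvtColor(im,cv2.COLOR_BGR2HSV)
    T=plane(n,PX,32)[:,:2]-c; a=np.degrees(np.arctan2(T[:,1],T[:,0]))%360; q=np.hypot(*T.T)
    v=hsv[...,2].ravel()
    m=(abs(q-150)<4)
    print(n,[(lo,int(np.median(v[m&(a>=lo)&(a<lo+2)]))) for lo in list(range(108,136,2))+list(range(236,290,2)) if (m&(a>=lo)&(a<lo+2)).any()])
    P=plane(n,PX,27)[:,:2]-c; pa=np.degrees(np.arctan2(P[:,1],P[:,0]))%360; pq=np.hypot(*P.T)
    o=((hsv[...,0]<13)&(hsv[...,1]>170)&(hsv[...,2]>190)).ravel()&(pq>160)&(pq<215)&(pa>190)&(pa<270)
    print("ptr",o.sum(),pa[o].mean(),pa[o].min(),pa[o].max(),pq[o].min(),pq[o].max())
    x,y=seed; cv2.imwrite(f"pics/{n}_crop.png",cv2.resize(im[y-100:y+100,x-125:x+125],None,fx=3,fy=3,interpolation=cv2.INTER_CUBIC))
E
python3 m.py
```

```text
top [(108, 148), (110, 146), (112, 144), (114, 149), (116, 150), (118, 147), (120, 146), (122, 150), (124, 150), (126, 105), (128, 38), (130, 40), (132, 47), (134, 47), (236, 58), (238, 67), (240, 59), (242, 60), (244, 67), (246, 60), (248, 65), (250, 74), (252, 61), (254, 61), (256, 64), (258, 62), (260, 73), (262, 80), (264, 77), (266, 69), (268, 62), (270, 67), (272, 151), (274, 160), (276, 157), (278, 157), (280, 156), (282, 154), (284, 155), (286, 152), (288, 153)]
ptr 9 232.32592786505134 230.99283529055913 235.2135417415995 170.30974290597334 190.75015919240184
side [(108, 174), (110, 171), (112, 169), (114, 170), (116, 172), (118, 173), (120, 172), (122, 172), (124, 173), (126, 87), (128, 41), (130, 42), (132, 43), (134, 43), (236, 40), (238, 43), (240, 40), (242, 40), (244, 41), (246, 40), (248, 40), (250, 41), (252, 39), (254, 40), (256, 41), (258, 40), (260, 41), (262, 45), (264, 46), (266, 43), (268, 39), (270, 40), (272, 155), (274, 175), (276, 174), (278, 176), (280, 173), (282, 173), (284, 174), (286, 171), (288, 172)]m.py:12: RuntimeWarning: Mean of empty slice.
  print("ptr",o.sum(),pa[o].mean(),pa[o].min(),pa[o].max(),pq[o].min(),pq[o].max())
  ret = ret.dtype.type(ret / rcount)
Traceback (most recent call last):
  File "m.py", line 12, in <module>
    print("ptr",o.sum(),pa[o].mean(),pa[o].min(),pa[o].max(),pq[o].min(),pq[o].max())
                                     ~~~~~~~~~^^
ValueError: zero-size array to reduction operation minimum which has no identity
```

```bash
sleep 3
```

```text
(no output)
```

View pics/top_crop.png

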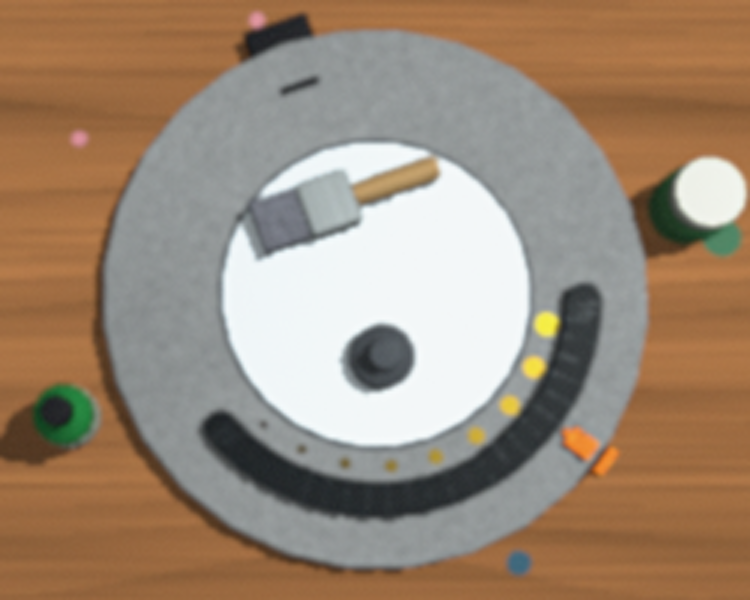

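Run:
```python
from h import *
c=np.array([629.3,-69.0])
Y,X=np.mgrid[:420,:560]; PX=np.c_[X.ravel(),Y.ravel()]
for n,seed in [("top",(323,187)),("side",(312,244))]:
    im=cv2.imread(f"pics/{n}0.png"); hsv=cv2.cvtColor(im,cv2.COLOR_BGR2HSV)
    near=np.hypot(*(PX-{"top":(394,238),"side":(288,318)}[n]).T)<16
    P=plane(n,PX,27)[:,:2]-c; pa=np.degrees(np.arctan2(P[:,1],P[:,0]))%360; pq=np.hypot(*P.T)
    for S,V in [(180,170),(190,200),(200,150)]:
        o=((hsv[...,0]<18)&(hsv[...,1]>S)&(hsv[...,2]>V)).ravel()&near
        if o.any(): print(n,S,V,o.sum(),PX[o].mean(0),pa[o].mean(),pa[o].min(),pa[o].max(),pq[o].min(),pq[o].max(),circ) if 0 else print(n,S,V,o.sum(),PX[o].mean(0),pa[o].mean(),np.median(pa[o]),pa[o].min(),pa[o].max(),pq[o].min(),pq[o].max(), np.degrees(np.arctan2(*P[o].mean(0)[::-1]))%360)
    x,y=seed; cv2.imwrite(f"pics/{n}_crop.png",cv2.resize(im[y-100:y+100,x-125:x+125],None,fx=3,fy=3,interpolation=cv2.INTER_CUBIC))
# object positions
for n,px,z in [("top",(325,204),52),("top",(219,225),112-22),("top",(434,150),60),("top",(323,145),30)]: print(px,plane(n,px,z))
```

```text
top 180 170 94 [394.62765957 237.04255319] 233.14067047571822 233.11477861257737 230.1391787327919 236.3373894789623 170.30974290597334 209.6545632590346 233.14525777599732
top 190 200 72 [393.95833333 236.59722222] 233.10581329701614 233.06822331908498 230.60719091062435 235.9984839809445 172.03133132316515 208.4825684404334 233.11891265685807
top 200 150 48 [393.75  237.125] 232.75989199349624 232.72559413054205 230.22277962780637 235.48824010274473 173.28614751597405 206.40351899078058 232.76114625045406
side 180 170 51 [286.52941176 322.90196078] 233.5698574987039 233.46066695348452 230.2942553111716 236.50997384214378 169.40702147850325 214.6859310058377 233.59801599446615
side 190 200 19 [287.05263158 318.05263158] 233.06775010833204 232.91500463161407 230.2942553111716 236.16319370124558 169.40702147850325 208.77022648842464 233.10997903530262
side 200 150 48 [285.77083333 323.89583333] 233.33869981442555 233.37268017278205 230.2942553111716 236.39688652223373 169.40702147850325 214.6859310058377 233.3633925492726
(325, 204) [[582.1188953  -71.09214833  52.        ]]
(219, 225) [[534.69426043 147.29036298  90.        ]]
(434, 150) [[ 697.08132839 -302.31521884   60.        ]]
(323, 145) [[714.80737421 -70.31197242  30.        ]]
```

```bash
sleep 3
```

```text
(no output)
```

View pics/side_crop.png

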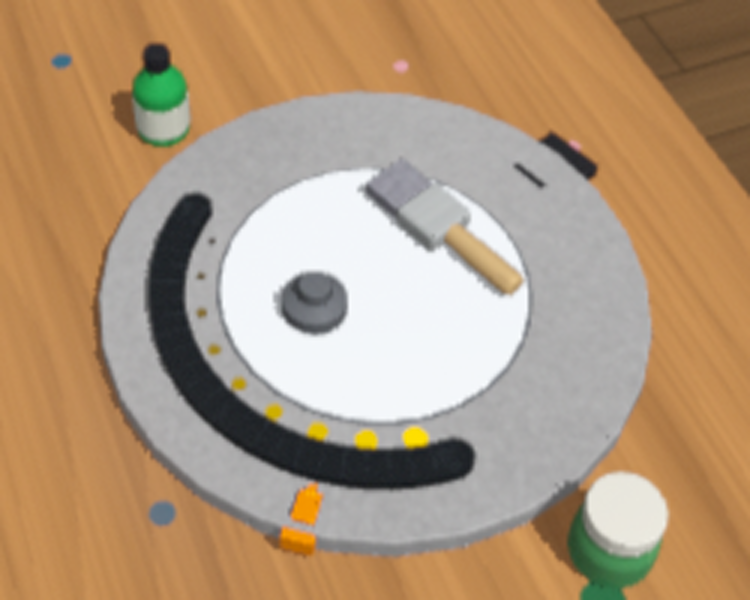

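```bash
cat >> h.py <<'E'
from scipy.spatial.transform import Rotation as Ro
C=np.array([629.3,-69.0])
def pt(deg,z=0): a=np.radians(deg); return np.array([C[0]+150*np.cos(a),C[1]+150*np.sin(a),z])
def rot(o): q=o['ee_rot']; return Ro.from_quat([q[1],q[2],q[3],q[0]]).as_matrix()
def st():
    o=r.get_obs(); p=o['eef_pos']; d=p[:2]-C
    print("t",round(o['time_s'],2),"p",p.round(1),"f",o['force'].round(2),"op",round(o['opening'],1),"rad",round(np.hypot(*d),1),"ang",round(np.degrees(np.arctan2(d[1],d[0]))%360,1))
    return o
E
python3 - <<'E'
from h import *
o=st();R=rot(o);print(R.round(3))
print(plane("side",[(70,105),(22,138)],0).round())
print("to dim above z100, tool m:",(R.T@(pt(139.5,100)-o['eef_pos'])/1000).round(4))
E
```

```text
t 0.15 p [198.2 592.4 255.7] f [-0.15 -0.06 -0.07] op 85.3 rad 789.5 ang 123.1
[[-0.     0.317  0.948]
 [-0.001  0.948 -0.317]
 [-1.    -0.001  0.   ]]
[[165. 649.   0.]
 [ 30. 545.   0.]]
to dim above z100, tool m: [ 0.1563 -0.434   0.4796]
```

```bash
python3 -m crank '[{"hand":0,"offset":[-0.04,0,0],"turn":0},{"hand":0.3,"offset":[-0.04,-0.027,0.03],"turn":0},{"hand":1,"offset":[-0.04,-0.054,0.06],"turn":0},{"hand":1,"offset":[-0.04,-0.08,0.09],"turn":0},{"hand":1,"offset":[-0.04,-0.107,0.12],"turn":0},{"hand":1,"offset":[-0.04,-0.134,0.15],"turn":0},{"hand":1,"offset":[-0.04,-0.16,0.178],"turn":0},{"hand":1,"offset":[-0.04,-0.187,0.207],"turn":0},{"hand":1,"offset":[-0.04,-0.214,0.237],"turn":0},{"hand":1,"offset":[-0.04,-0.214,0.237],"turn":0}]' 20
python3 - <<'E'
from h import *
o=st();R=rot(o);print(R.round(3))
print("to dim above z100, tool m:",(R.T@(pt(139.5,100)-o['eef_pos'])/1000).round(4))
E
```

```text
time_s: 0.98
eef_pos: [359.2, 307.0, 296.5]
ee_rot: [0.698, 0.116, 0.697, -0.118]
force: [0.3, -1.4, -0.2]
opening: -0.2
t 0.98 p [359.2 307.  296.5] f [ 0.28 -1.41 -0.24] op -0.2 rad 463.0 ang 125.7
[[ 0.002  0.327  0.945]
 [-0.003  0.945 -0.327]
 [-1.    -0.002  0.002]]
to dim above z100, tool m: [ 0.1975 -0.212   0.238 ]
```

```bash
python3 -m crank '[{"hand":1,"offset":[0.01,-0.026,0.03],"turn":0},{"hand":1,"offset":[0.01,-0.053,0.059],"turn":0},{"hand":1,"offset":[0.02,-0.079,0.089],"turn":0},{"hand":1,"offset":[0.03,-0.106,0.119],"turn":0},{"hand":1,"offset":[0.04,-0.132,0.148],"turn":0},{"hand":1,"offset":[0.05,-0.158,0.178],"turn":0},{"hand":1,"offset":[0.06,-0.185,0.208],"turn":0},{"hand":1,"offset":[0.07,-0.212,0.238],"turn":0},{"hand":1,"offset":[0.1,-0.212,0.238],"turn":0},{"hand":1,"offset":[0.13,-0.212,0.238],"turn":0}]'
python3 - <<'E'
from h import *
o=st()
E
python3 -m crank '[{"hand":1,"offset":[0.03,0,0],"turn":0},{"hand":1,"offset":[0.05,0,0],"turn":0},{"hand":1,"offset":[0.05,0,0],"turn":0},{"hand":1,"offset":[0.05,0,0],"turn":0},{"hand":1,"offset":[0.05,0,0],"turn":0},{"hand":1,"offset":[0.05,0,0],"turn":0}]'
python3 - <<'E'
from h import *
o=st();R=rot(o);print(R.round(3)); print("to dim z57",(R.T@(pt(139.5,57)-o['eef_pos'])/1000).round(4))
for n in ("top","wrist","side"): cv2.imwrite(f"pics/{n}1.png",r.camera(n)[:,:,::-1])
E
```

```text
time_s: 1.82
eef_pos: [515.5, 35.2, 166.2]
ee_rot: [0.699, 0.115, 0.696, -0.115]
force: [-0.1, 0.8, -0.2]
opening: -0.0
t 1.82 p [515.5  35.2 166.2] f [-0.07  0.78 -0.2 ] op -0.0 rad 154.3 ang 137.5
time_s: 2.32
eef_pos: [514.7, 38.3, 117.8]
ee_rot: [0.699, 0.114, 0.697, -0.113]
force: [-0.1, -0.1, 0.4]
opening: 0.1
t 2.32 p [514.7  38.3 117.8] f [-0.05 -0.06  0.37] op 0.1 rad 157.0 ang 136.9
[[ 0.003  0.317  0.948]
 [ 0.001  0.948 -0.317]
 [-1.     0.001  0.002]]
to dim z57 [ 0.0608 -0.0092  0.0035]
```

```bash
sleep 8
```

```text
(no output)
```

View pics/wrist1.png

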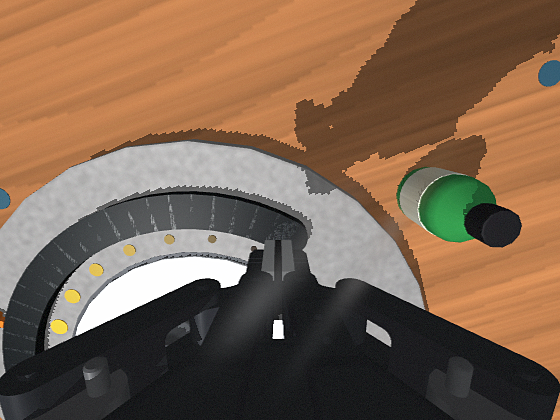

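View pics/side1.png

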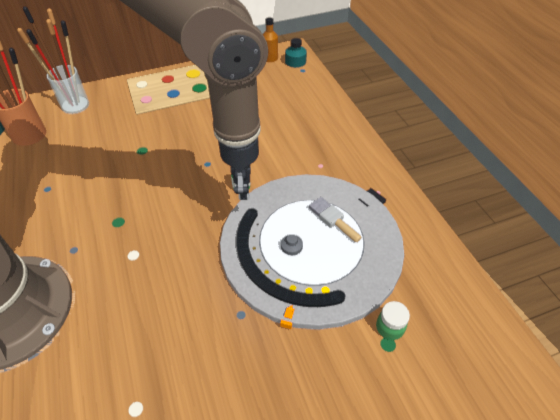

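```bash
python3 -m crank '[{"hand":1,"offset":[0.025,-0.009,0.0035],"turn":0},{"hand":1,"offset":[0.05,-0.009,0.0035],"turn":0},{"hand":1,"offset":[0.05,-0.009,0.0035],"turn":0},{"hand":1,"offset":[0.05,-0.009,0.0035],"turn":0},{"hand":1,"offset":[0.05,-0.009,0.0035],"turn":0},{"hand":1,"offset":[0.05,-0.009,0.0035],"turn":0}]'
python3 - <<'E'
from h import *
o=st();R=rot(o);print(R.round(3)); print("to dim z57",(R.T@(pt(139.5,57)-o['eef_pos'])/1000).round(4))
for n in ("top","wrist","side"): cv2.imwrite(f"pics/{n}2.png",r.camera(n)[:,:,::-1])
im=cv2.imread("pics/side2.png"); cv2.imwrite("pics/s2c.png",cv2.resize(im[150:320,190:390],None,fx=3.5,fy=3.5,interpolation=2))
E
sleep 3
```

```text
time_s: 2.97
eef_pos: [515.0, 28.7, 67.7]
ee_rot: [0.699, 0.114, 0.697, -0.113]
force: [0.5, -0.7, -0.6]
opening: 0.4
t 2.97 p [515.   28.7  67.7] f [ 0.49 -0.7  -0.59] op 0.4 rad 150.4 ang 139.5
[[ 0.002  0.317  0.948]
 [ 0.001  0.948 -0.317]
 [-1.     0.001  0.002]]
to dim z57 [ 0.0107 -0.0002  0.0003]
```

View pics/wrist2.png

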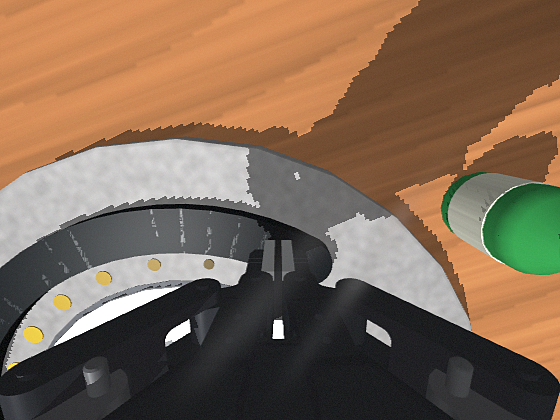

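View pics/s2c.png

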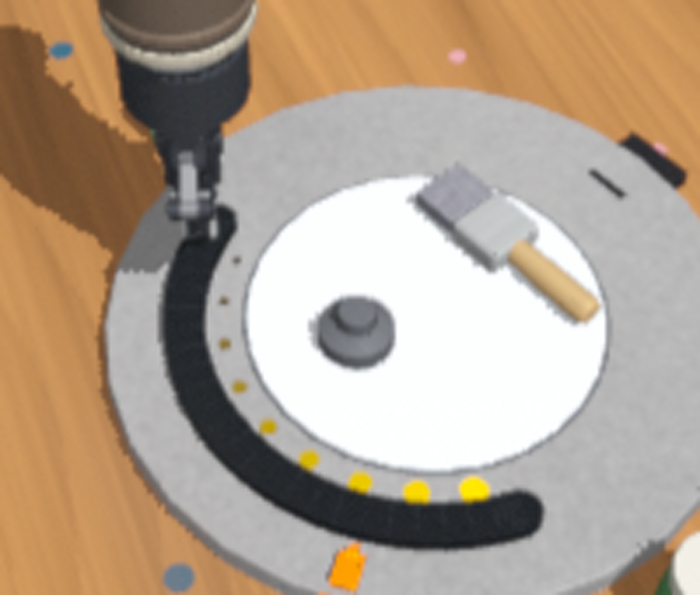

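```bash
python3 -m crank '[{"hand":1,"offset":[0.004,0,0],"turn":0},{"hand":1,"offset":[0.008,0,0],"turn":0},{"hand":1,"offset":[0.009,0,0],"turn":0},{"hand":1,"offset":[0.009,0,0],"turn":0},{"hand":1,"offset":[0.009,0,0],"turn":0}]'
python3 - <<'E'
from h import *
st()
E
python3 -m crank '[{"hand":1,"offset":[0.001,0,0],"turn":0},{"hand":1,"offset":[0.002,0,0],"turn":0},{"hand":1,"offset":[0.002,0,0],"turn":0},{"hand":1,"offset":[0.002,0,0],"turn":0}]'
python3 - <<'E'
from h import *
st()
E
```

```text
time_s: 3.53
eef_pos: [513.9, 28.5, 57.1]
ee_rot: [0.698, 0.114, 0.698, -0.114]
force: [-0.5, 0.7, 1.0]
opening: -0.0
t 3.53 p [513.9  28.5  57.1] f [-0.47  0.67  1.02] op -0.0 rad 151.1 ang 139.8
time_s: 3.87
eef_pos: [514.0, 28.4, 55.3]
ee_rot: [0.698, 0.114, 0.698, -0.114]
force: [-1.0, 0.6, 2.8]
opening: 0.1
t 3.87 p [514.   28.4  55.3] f [-1.01  0.57  2.75] op 0.1 rad 151.0 ang 139.8
```

```bash
python3 -m crank '[{"hand":1,"offset":[0.001,0,0],"turn":0},{"hand":1,"offset":[0.0015,0,0],"turn":0},{"hand":1,"offset":[0.0015,0,0],"turn":0},{"hand":1,"offset":[0.0015,0,0],"turn":0}]'
cat >> h.py <<'E'
def plan(a1,z=54.0,n=8):
    o=st();R=rot(o);p=o['eef_pos'];d=p[:2]-C; a0=np.degrees(np.arctan2(d[1],d[0]))%360
    print("tilt",R[2].round(4))
    for k in range(1,n+1): print(((R.T@(pt(a0+(a1-a0)*k/n,p[2]+(z-p[2])*k/n)-p))).round(1))
E
python3 - <<'E'
from h import *
plan(160)
E
```

```text
time_s: 4.2
eef_pos: [513.9, 28.4, 53.8]
ee_rot: [0.698, 0.114, 0.698, -0.114]
force: [-1.7, -0.3, 3.4]
opening: -0.3
t 4.2 p [513.9  28.4  53.8] f [-1.65 -0.28  3.43] op -0.3 rad 151.0 ang 139.8
tilt [-1.e+00 -0.e+00 -2.e-04]
[-0.  -6.5 -1.4]
[ -0.  -12.8  -3.4]
[ -0.1 -19.2  -5.2]
[ -0.1 -25.6  -6.6]
[ -0.1 -32.1  -7.8]
[ -0.1 -38.7  -8.7]
[ -0.2 -45.2  -9.3]
[ -0.2 -51.8  -9.6]
```

```bash
python3 -m crank '[{"hand":1,"offset":[0,-0.0065,-0.0014],"turn":0},{"hand":1,"offset":[0,-0.013,-0.0034],"turn":0},{"hand":1,"offset":[0,-0.019,-0.005],"turn":0},{"hand":1,"offset":[0,-0.0255,-0.0065],"turn":0},{"hand":1,"offset":[0,-0.032,-0.008],"turn":0},{"hand":1,"offset":[0,-0.0385,-0.0085],"turn":0},{"hand":1,"offset":[0,-0.045,-0.0093],"turn":0},{"hand":1,"offset":[0,-0.0515,-0.0096],"turn":0},{"hand":1,"offset":[0,-0.0515,-0.0096],"turn":0},{"hand":1,"offset":[0,-0.0515,-0.0096],"turn":0}]'
python3 - <<'E'
from h import *
plan(180)
E
```

```text
time_s: 5.03
eef_pos: [487.9, -18.8, 53.7]
ee_rot: [0.697, 0.114, 0.698, -0.115]
force: [-0.8, -2.9, 4.3]
opening: -0.1
t 5.03 p [487.9 -18.8  53.7] f [-0.85 -2.88  4.29] op -0.1 rad 150.1 ang 160.5
tilt [-1.0e+00 -1.2e-03 -7.0e-04]
[-0.  -6.4  0.1]
[ -0.1 -12.8   0.4]
[ -0.1 -19.2   1. ]
[ -0.1 -25.5   1.8]
[ -0.2 -31.8   2.9]
[ -0.2 -38.    4.3]
[ -0.2 -44.2   6. ]
[ -0.3 -50.3   7.9]
```

Tracking well: the depth is about 3.3 mm and the radius 150.

```bash
python3 -m crank '[{"hand":1,"offset":[0,-0.0065,0],"turn":0},{"hand":1,"offset":[0,-0.013,0.0004],"turn":0},{"hand":1,"offset":[0,-0.019,0.001],"turn":0},{"hand":1,"offset":[-0.0001,-0.0255,0.002],"turn":0},{"hand":1,"offset":[-0.0001,-0.032,0.003],"turn":0},{"hand":1,"offset":[-0.0002,-0.038,0.0043],"turn":0},{"hand":1,"offset":[-0.0002,-0.044,0.006],"turn":0},{"hand":1,"offset":[-0.0002,-0.0503,0.008],"turn":0},{"hand":1,"offset":[-0.0002,-0.0503,0.008],"turn":0},{"hand":1,"offset":[-0.0002,-0.0503,0.008],"turn":0}]'
python3 - <<'E'
from h import *
plan(200)
E
```

```text
time_s: 5.87
eef_pos: [480.1, -69.1, 54.0]
ee_rot: [0.698, 0.114, 0.698, -0.115]
force: [-0.0, -3.0, 4.0]
opening: -0.0
t 5.87 p [480.1 -69.1  54. ] f [-0.04 -2.95  4.04] op -0.0 rad 149.2 ang 180.0
tilt [-1.e+00 -1.e-03  3.e-04]
[ 0.  -6.4  1.5]
[  0.  -12.4   4. ]
[  0.  -18.3   6.7]
[  0.  -24.1   9.7]
[  0.  -29.8  13. ]
[  0.  -35.3  16.5]
[  0.  -40.7  20.2]
[  0.  -45.9  24.2]
```

```bash
python3 -m crank '[{"hand":1,"offset":[0,-0.0064,0.0015],"turn":0},{"hand":1,"offset":[0,-0.0124,0.0038],"turn":0},{"hand":1,"offset":[0,-0.0183,0.0065],"turn":0},{"hand":1,"offset":[0,-0.0241,0.0095],"turn":0},{"hand":1,"offset":[0,-0.0298,0.0128],"turn":0},{"hand":1,"offset":[0,-0.0353,0.0163],"turn":0},{"hand":1,"offset":[0,-0.0407,0.02],"turn":0},{"hand":1,"offset":[0,-0.0459,0.024],"turn":0},{"hand":1,"offset":[0,-0.0459,0.024],"turn":0},{"hand":1,"offset":[0,-0.0459,0.024],"turn":0}]'
python3 - <<'E'
from h import *
plan(220)
E
```

```text
time_s: 6.7
eef_pos: [488.8, -120.3, 54.1]
ee_rot: [0.698, 0.114, 0.697, -0.115]
force: [1.2, -2.9, 4.3]
opening: 0.0
t 6.7 p [ 488.8 -120.3   54.1] f [ 1.24 -2.94  4.25] op 0.0 rad 149.5 ang 200.1
tilt [-1.     -0.001   0.0014]
[ 0.  -5.3  3.8]
[  0.  -10.1   8.2]
[  0.1 -14.7  12.8]
[  0.1 -19.1  17.6]
[  0.1 -23.3  22.6]
[  0.1 -27.3  27.8]
[  0.2 -31.1  33.1]
[  0.2 -34.6  38.6]
```

```bash
python3 -m crank '[{"hand":1,"offset":[0,-0.0053,0.0038],"turn":0},{"hand":1,"offset":[0,-0.0101,0.0082],"turn":0},{"hand":1,"offset":[0,-0.0147,0.0128],"turn":0},{"hand":1,"offset":[0,-0.0191,0.0176],"turn":0},{"hand":1,"offset":[0,-0.0233,0.0226],"turn":0},{"hand":1,"offset":[0,-0.0273,0.0278],"turn":0},{"hand":1,"offset":[0,-0.0311,0.0331],"turn":0},{"hand":1,"offset":[0,-0.0346,0.0386],"turn":0},{"hand":1,"offset":[0,-0.0346,0.0386],"turn":0},{"hand":1,"offset":[0,-0.0346,0.0386],"turn":0}]'
python3 - <<'E'
from h import *
plan(233.2,n=6)
for n in ("top","wrist","side"): cv2.imwrite(f"pics/{n}3.png",r.camera(n)[:,:,::-1])
im=cv2.imread("pics/side3.png"); cv2.imwrite("pics/s3c.png",cv2.resize(im[180:350,190:390],None,fx=3.5,fy=3.5,interpolation=2))
E
sleep 3
```

```text
time_s: 7.53
eef_pos: [515.1, -165.3, 54.3]
ee_rot: [0.699, 0.114, 0.697, -0.115]
force: [0.9, -2.6, 2.4]
opening: -0.1
t 7.53 p [ 515.1 -165.3   54.3] f [ 0.95 -2.57  2.41] op -0.1 rad 149.4 ang 220.1
tilt [-1.0e+00 -9.0e-04  2.5e-03]
[ 0.1 -3.4  4.6]
[ 0.1 -6.   9.7]
[ 0.2 -8.5 14.8]
[  0.2 -10.8  20. ]
[  0.3 -12.9  25.3]
[  0.4 -14.8  30.7]
```

View pics/wrist3.png

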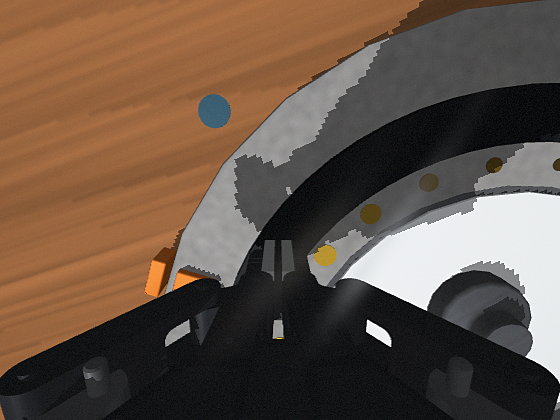

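View pics/s3c.png

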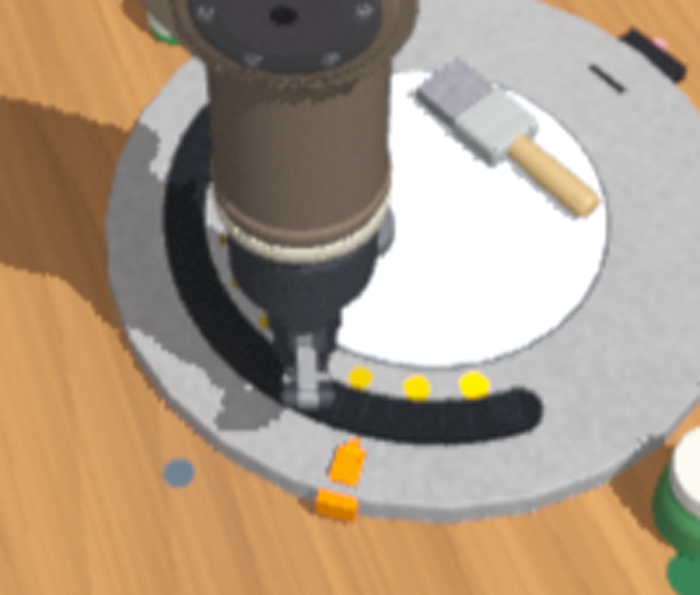

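```bash
python3 -m crank '[{"hand":1,"offset":[0.0002,-0.0034,0.0046],"turn":0},{"hand":1,"offset":[0.0003,-0.006,0.0097],"turn":0},{"hand":1,"offset":[0.0004,-0.0085,0.0148],"turn":0},{"hand":1,"offset":[0.0005,-0.0108,0.02],"turn":0},{"hand":1,"offset":[0.0006,-0.0129,0.0253],"turn":0},{"hand":1,"offset":[0.0006,-0.0148,0.0307],"turn":0},{"hand":1,"offset":[0.0006,-0.0148,0.0307],"turn":0},{"hand":1,"offset":[0.0006,-0.0148,0.0307],"turn":0},{"hand":1,"offset":[0.0006,-0.0148,0.0307],"turn":0}]'
python3 - <<'E'
from h import *
plan(233.2,n=1)
for n in ("top","wrist","side"): cv2.imwrite(f"pics/{n}4.png",r.camera(n)[:,:,::-1])
im=cv2.imread("pics/side4.png"); cv2.imwrite("pics/s4c.png",cv2.resize(im[180:350,190:390],None,fx=3.5,fy=3.5,interpolation=2))
st()
E
sleep 3
```

```text
time_s: 8.43
eef_pos: [539.5, -188.6, 53.8]
ee_rot: [0.699, 0.113, 0.697, -0.114]
force: [1.9, -2.6, 3.5]
opening: -0.2
t 8.43 p [ 539.5 -188.6   53.8] f [ 1.9  -2.65  3.51] op -0.2 rad 149.6 ang 233.1
tilt [-1.0e+00 -6.0e-04  2.7e-03]
[-0.2 -0.5  0.1]
t 8.58 p [ 539.2 -188.3   53.8] f [ 2.35 -1.83  3.61] op -0.2 rad 149.5 ang 232.9
```

View pics/wrist4.png

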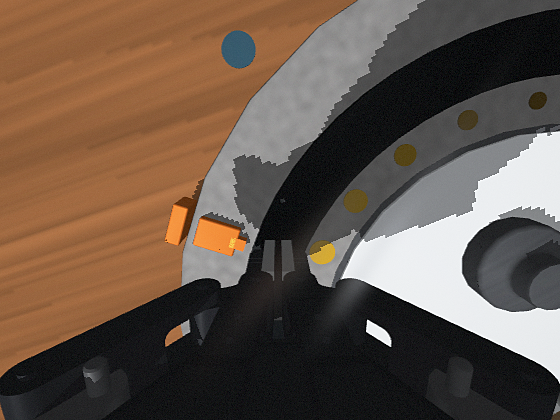

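View pics/s4c.png

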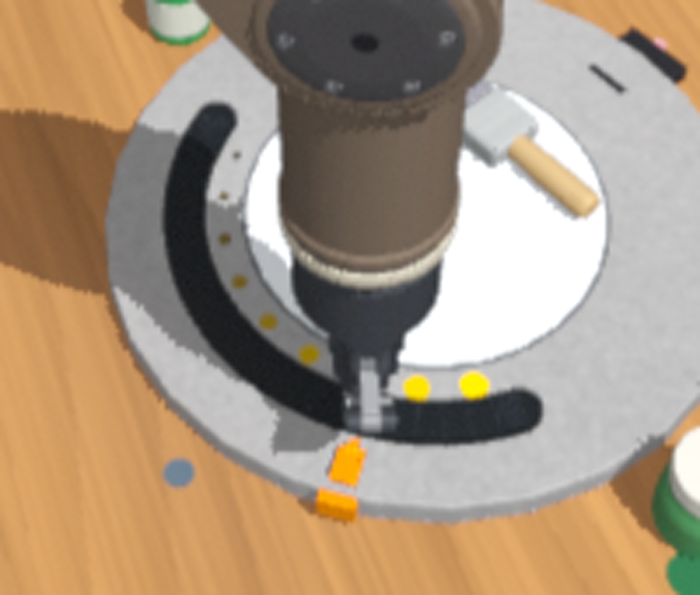

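View pics/top4.png

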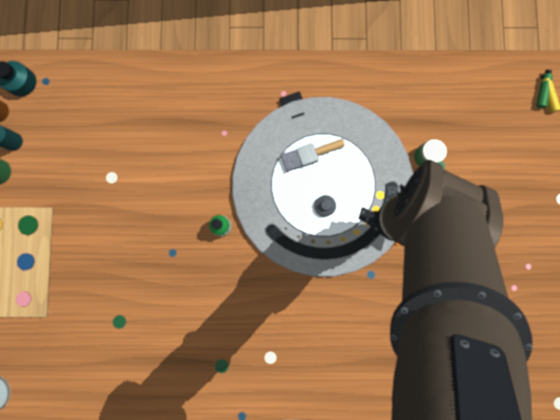

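Run:
```python
from h import *
o=st(); c=r.calibration("wrist"); M=c['mount'];f=210/np.tan(np.radians(c['fovy'])/2);R=rot(o)
for px in [(180,221),(205,234),(232,242)]:
    d=R@(M[:3,:3]@np.array([(px[0]-c['cx'])/f,(px[1]-c['cy'])/f,1])); p0=o['eef_pos']+R@M[:3,3]
    p=p0+d*(27-p0[2])/d[2]; e=p[:2]-C; print(p.round(1),np.hypot(*e).round(1),np.degrees(np.arctan2(e[1],e[0])).round(1)%360)
a=cv2.imread("pics/top0.png").astype(int);b=cv2.imread("pics/top4.png").astype(int)
for s in [(slice(135,170),slice(275,350)),(slice(190,218),slice(308,340)),(slice(212,240),slice(205,235)),(slice(140,165),slice(420,450))]: print(abs(a[s]-b[s]).max(2).mean().round(1),(abs(a[s]-b[s]).max(2)>60).sum())
```

```text
t 8.58 p [ 539.2 -188.3   53.8] f [ 2.35 -1.83  3.61] op -0.2 rad 149.5 ang 232.9
[ 506.5 -229.9   27. ] 202.4 232.7
[ 517.2 -220.5   27. ] 188.4 233.5
[ 525.8 -208.8   27. ] 173.9 233.5
21.1 0
15.9 0
19.7 0
22.1 8
```

Run:
```python
from h import *
print(r.finish_job()); st()
```

```text
the job is handed in; nothing more can be done
None
the job is handed in; nothing more can be done
```

I pressed the shut fingertips onto the track at the dim end and slid them in one unbroken stroke along the arc to the orange pointer. I handed the job in at 8.6 s with the fingertips still resting on the track; no verdict was reported.

- **Stroke:** I read the force and position at the end of each 20° step. The radius stayed within about 1.5 mm of the 150 mm centre line. The press was about 3 mm deep, at 2.4 to 4.3 N.
- **End position:** the fingertips stopped at 232.9° about the disc's centre. The pointer measured about 233.2° from the top and side cameras and 232.7 to 233.5° from the wrist camera, so they are level to about 1 mm. The last press was about 3.2 mm at 3.6 N.
- **Other objects:** comparing the top pictures from before and after showed no change at the paperweight, brush or bottle. At the jar, 8 pixels changed, which I put down to the arm's shadow but did not check further. The pointer measured the same bearing before and after.

No check failed.

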